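Push the row of sample tins home in the lane and shut the gate

ROBOT

A 6-joint arm with a two-finger parallel gripper is mounted at the origin on a cart in front of the work surface, level with it; the furniture and walls round the work are solid. World frame = base frame: x ahead of the robot, y to its left, z up, the work surface at z = 0. Lengths are in m, angles in rad, forces in N, time in s.
With the tool pointing down it reaches from about 0.25 to 0.85 m from the base axis. Payload 12.5 kg.
Tool frame: the origin (TCP) lies between the finger pads; the fingertips stand 25 mm ahead of it and the grasp point (between the pads) lies 6 mm ahead of it (arm.tcp_to_tips is the distance from the TCP to the fingertips, in m); z points along the fingers, y is the line along which they close (so a half turn about z gives the same grasp; the last joint's range is limited). The gripper opens to 93 mm and grips with 3 to 60 N. Pads are 15 mm wide; open, the fingers measure 128 mm over their backs; the gripper's body (75 mm by 188 mm) begins 65 mm behind the grasp point.
Start: joints at [-1.191, 0.351, 1.652, -0, 1.139, -0.085], TCP at [0.247, -0.492, 0.224] pointing down, gripper open.
Joint ranges: [-2.75, 2.75], [-0.79, 2.1], [0.01, 2.65], [-1.57, 4.71], [0.07, 3.14], [-2.87, 2.87]. Speed limits (rad/s): [2.22, 2.22, 2.79, 3.14, 3.14, 3.14].

INTERFACE

Orientations are given as a rotation vector (axis times angle).
In Python, from workcell import arm, snapshot gives the robot as it stands.
- The arm moves only by the tool move_arm, never from a script. Its argument "plan" is text: rows parted by semicolons, each of 6 numbers parted by spaces: the shift along the world's x, y, z in m, then the turn, a rotation vector about the world's x, y, z in rad. A call has 1 to 10 rows; each row shifts and turns the commanded pose from where the row before left it; what a row does not reach is not made up. A row lasts 1/12 s, in which the tool goes at most 41.7 mm and 7.16 degrees, less where a joint would pass 70% of its speed; a pose out of reach is approached as far as the arm can. A call with a gripper value outside its range is refused whole. "claw" is the finger opening in m, from 0 to 0.093, set as the call begins (left out, the last holds). The fingers move at their own pace and stop on an object; "squeeze" is the grip in N (left out, the last holds). Time passes only in rows, so rows that do not move let the fingers close. It gives the time, the measured TCP pose, the force, the opening and the grip force at its end, in the units of the state.
- arm.get_state(): the state, without advancing time (a new reading comes with each control period).
- snapshot(name): name is "scene" or "top" or "wrist"; returns a dict with "image" (400x640x3 uint8, red, green, blue), "camera_matrix" (3x3 intrinsics, pixels), "rvec" (rotation vector, rad) and "tvec" (3), from world to camera coordinates, as OpenCV has them; the wrist camera has in their place "tool_from_camera" (4x4, takes a point from camera to tool coordinates, whose origin is the TCP and whose axes are the flange's). Camera axes: x right, y down, z forward; pixel columns grow to the right and rows downward; lengths in m; the calibration is good to about 2 mm. A picture is of the moment at which its call begins: read the wrist's pose just before it. There is no depth.
- arm.sign_off(): hands the job in; it is judged then, once.
The state is a dict: "clock": time; "joint_positions": joint angles; "dq": joint speeds; "effort": joint torques, N m; "tcp_pos": TCP position; "orientation": TCP orientation; "contact_force": force on the tool from outside, world axes, zero at the start; "torque": the same for the moment, N m; "finger_gap": opening from 0.0 (shut) to 1.0 (fully open); "grip_force": force on a finger pad.
Only numpy, scipy, OpenCV 4.12 (cv2) and the standard library are available. Lean on these libraries where they do the work, as an engineer would, in place of code of your own. Each camera call takes 0.05 s, during which the arm holds its last target. There are 200 camera calls.

TASK

With your fingertips, push the row of three sample tins along the aluminium lane as one train, until the front tin is up against the rubber-faced end stop and the row is closed up. Then push the orange gate arm by its black pin fully across the lane behind the last tin. Pinch, lift or tip nothing, and leave the other things on the table where they are.

Things in the scene. Friction and masses are not known exactly. Their poses are not given: they have to be found in the camera images.
- lane: Fixed open aluminium lane, 400 mm long, 72 mm wide inside; 3 mm floor, walls 4 mm thick, tops 25 mm above the worktop. Origin: centre of its underside. Its y axis runs along the channel towards the end stop (a 60 mm high plate at the +y end; the -y end is open), x across it, z up. The gate's pivot block stands outside the -x wall, which is nearer the robot.
- stop_face (a point): Middle of the rubber face of the end stop, 185 mm from the lane's origin along the lane's +y, 30 mm above the worktop. The front tin must touch this face. At the start the three tins stand in the channel 69 mm apart, centre to centre (touching or a few mm apart), about 55 to 105 mm short of the stop; closed up against it, the row is about 198 mm long.
- tin_sample_1: Dark teal closed sample tin with a white slip lid, 82 mm high, body 66 mm and lid (top 11 mm) 68.4 mm in diameter. It starts standing in the lane's row, in any of its three places. Its origin is the centre of its underside, its z axis is the tin's axis. About 0.16 kg; slides easily on the lane's plate. Same size as tin_sample_3.
- tin_sample_2: White closed sample tin with a white slip lid, 70 mm high, body 60 mm and lid (top 11 mm) 62.4 mm in diameter. It starts standing in the lane's row, in any of its three places. Its origin is the centre of its underside, its z axis is the tin's axis. About 0.13 kg; slides easily on the lane's plate.
- tin_sample_3: Dark teal closed sample tin with a white slip lid, 82 mm high, body 66 mm and lid (top 11 mm) 68.4 mm in diameter. It starts standing in the lane's row, in any of its three places. Its origin is the centre of its underside, its z axis is the tin's axis. About 0.16 kg; slides easily on the lane's plate. Same size as tin_sample_1.
- gate (a joint): Angle of the gate arm, rad: 0 = wide open, leaning outwards 0.3 rad from the lane's -y direction; 0.3 = along the -x wall, pointing to -y; 1.87 = fully shut against its own limit, square across the channel. It grows anticlockwise seen from above. Light friction (under 2 N at the pin); it stays where it is left. Starts between 0 and 0.3.
- gate_pivot (a point): Point on the gate's upright pivot axis, 28 mm above the worktop, at x = -49 mm, y = -23 mm in the lane's frame. The orange arm is 10 mm wide, reaches 70 mm out from this axis and lies 28 to 40 mm above the worktop (just over the walls); shut, its face towards the tins stands 203 mm from the stop face.
- gate_pin (a point): Point on the axis of the upright black pin on the gate arm, 62 mm from the pivot axis, 58 mm above the worktop. The pin is 12 mm in diameter and its top is 72 mm above the worktop; push it sideways.
- grease_tin: Bystander: brown tin with a tan lid, 74 mm wide, 60 mm high, on the worktop beyond the stop end. Origin at its underside's centre. Not part of the row.
- tally_counter: Bystander: small grey hand counter, 27 x 53 x 53 mm. Origin at its underside's centre.
- clip_1: Bystander: blue bag clip, 136 mm long, 11 mm high. Origin at its underside's centre.
- tape_label: Bystander: roll of white tape, 100 mm across, 60 mm high. Origin at its underside's centre.
- pocket_scale: Bystander: flat black pocket scale, 78 x 110 x 32 mm. Origin at its underside's centre.
Things that resemble listed ones, but are neither listed nor needed, are in the scene too. Leave any green look-alike of the tin_sample_1 alone.

How it is judged:
On the way:
1. the row of tins is closed up against the end stop while the gate is still open (gate below 1.2 rad) (y of each of tin_sample_1, tin_sample_2, tin_sample_3 in the frame of lane above 0.013 m and value of joint gate below 1.2 rad), for 0.1 s.
At the end, for the whole second after the job is handed in: All three tins stand upright (within 0.08 rad), at rest, on the lane's floor within 12 mm of its centre line, each with its centre no more than 172 mm from the stop face (so the row is home with at most some 5 to 9 mm of gaps in all), and the gate stands at more than 1.80 rad (fully shut is 1.87) (y of tin_sample_1 in the frame of lane between 0.013 and 0.185 m and y of tin_sample_2 in the frame of lane between 0.013 and 0.185 m and y of tin_sample_3 in the frame of lane between 0.013 and 0.185 m and x of tin_sample_1 in the frame of lane between -0.012 and 0.012 m and height (world z) of each of tin_sample_1, tin_sample_2, tin_sample_3 below 0.012 m and angle between each of tin_sample_1, tin_sample_2, tin_sample_3's own z axis and vertical below 0.08 rad and linear speed of each of tin_sample_1, tin_sample_2, tin_sample_3 below 0.01 m/s and x of tin_sample_2 in the frame of lane between -0.012 and 0.012 m and x of tin_sample_3 in the frame of lane between -0.012 and 0.012 m and value of joint gate above 1.8 rad); the robot touches nothing.
It fails at once if a sample tin is lifted (10 mm) or tipped (0.3 rad) (height (world z) of any of tin_sample_1, tin_sample_2, tin_sample_3 above 0.013 m or angle between any of tin_sample_1, tin_sample_2, tin_sample_3's own z axis and vertical above 0.3 rad).
It fails at once if a sample tin is taken between the fingers ((horizontal distance between the grasp point and tin_sample_1 below 0.022 m and height (world z) of the grasp point below 0.085 m) or (horizontal distance between the grasp point and tin_sample_2 below 0.022 m and height (world z) of the grasp point below 0.073 m) or (horizontal distance between the grasp point and tin_sample_3 below 0.022 m and height (world z) of the grasp point below 0.085 m)).
It fails at once if the gate's pin is taken between the fingers (horizontal distance between the grasp point and gate_pin below 0.006 m and height (world z) of the grasp point below 0.075 m).
It fails at once if a bystander is moved by more than 15 mm (distance of any of grease_tin, tally_counter, clip_1, tape_label, pocket_scale from where it was at the start of the episode above 0.015 m).
It also fails if it takes over 58 s, if anything falls off the work surface, if the arm or the gripper's body presses on something with over 40 N, if the wrist force passes 120 N, or if a joint passes its speed limit or range.

## Working session

There is one attempt and no reset: what is moved stays moved. The work goes in short steps, Python scripts to look and compute and a tool call to move; the robot and the scene stay as the last step left them, time stands still between calls to the robot, and variables do not carry over. Pictures are saved under pics/ and viewed, at most 10 in all, crops included, and the job is handed in when it is done.

Besides the shell and the picture viewer there is one more tool, called as name(argument=value, ...) on one line, values as JSON. move_arm: Moves the arm, as the interface text tells. Its arguments: {"type":"object","properties":{"plan":{"type":"string"},"claw":{"type":"number"},"squeeze":{"type":"number"}},"required":["plan"]}

```bash
mkdir -p pics; cat > h.py <<'E'
import numpy as np, cv2, pickle
from workcell import arm, snapshot
def take(n, f):
    s=snapshot(n); cv2.imwrite(f"pics/{f}.png", s["image"][:,:,::-1]); pickle.dump(s,open(f"pics/{f}.pkl","wb")); return s
def ray(s,uv):
    R=cv2.Rodrigues(np.array(s["rvec"],float))[0]; t=np.array(s["tvec"],float).ravel()
    d=R.T@np.linalg.inv(s["camera_matrix"])@np.array([uv[0],uv[1],1.]); return -R.T@t,d
def onz(s,uv,z):
    c,d=ray(s,uv); return c+d*(z-c[2])/d[2]
E
python3 - <<'E'
from h import *
for n in("top","scene"):
    s=take(n,n+"0"); c,d=ray(s,(320,200)); print(n,c.round(3),(d/np.linalg.norm(d)).round(3))
st=arm.get_state(); print(st["orientation"],st["tcp_pos"],st["clock"])
E
```

```text
top [0.425 0.142 1.077] [ 0.078 -0.011 -0.997]
scene [-0.185  1.004  0.579] [ 0.59  -0.698 -0.406]
[-3.05618674e+00 -7.23294568e-01  1.97978814e-04] [ 0.24644568 -0.49137402  0.22307334] 0.1
```

View pics/top0.png

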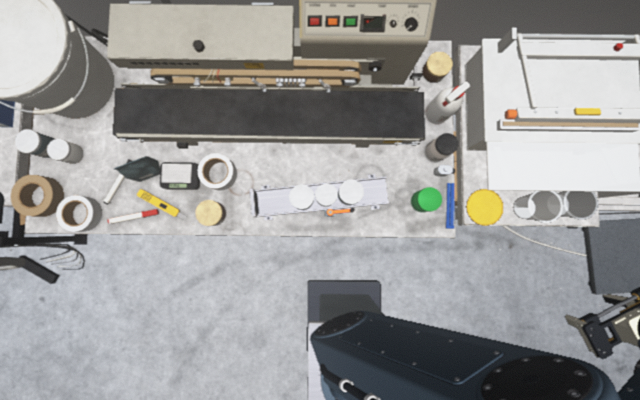

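View pics/scene0.png

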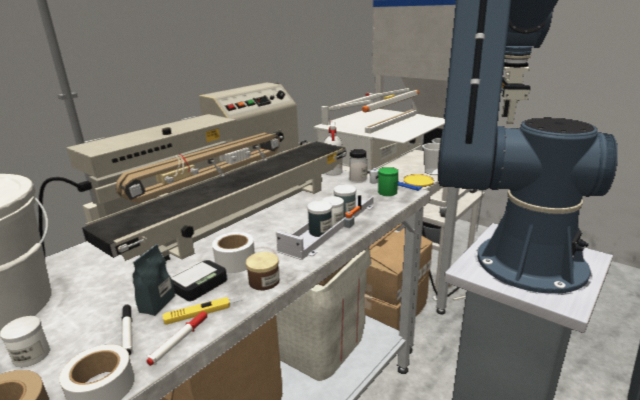

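The top view has world +x up and +y left. The lane runs from u≈253 (stop) to 388, with tins at about (301,196), (326,195) and (351,190). The gate is orange at (341,211). I'll zoom in.

```bash
python3 - <<'E'
from h import *
s=pickle.load(open("pics/top0.pkl","rb")); im=s["image"]
c=cv2.resize(im[165:245,240:400],None,fx=5,fy=5,interpolation=cv2.INTER_CUBIC); cv2.imwrite("pics/c0.png",c[:,:,::-1])
for uv in((256,203),(387,192),(301,196),(326,195),(351,190)):print(uv,onz(s,uv,.0).round(3),onz(s,uv,.08).round(3))
print(s["camera_matrix"])
E
```

```text
(256, 203) [0.498 0.322 0.   ] [0.492 0.308 0.08 ]
(387, 192) [ 0.535 -0.07   0.   ] [ 0.527 -0.054  0.08 ]
(301, 196) [0.52  0.187 0.   ] [0.513 0.184 0.08 ]
(326, 195) [0.524 0.113 0.   ] [0.517 0.115 0.08 ]
(351, 190) [0.54  0.038 0.   ] [0.531 0.045 0.08 ]
[[361.16683978   0.         315.93237628]
 [  0.         361.16683978 198.31335265]
 [  0.           0.           1.        ]]
```

View pics/c0.png

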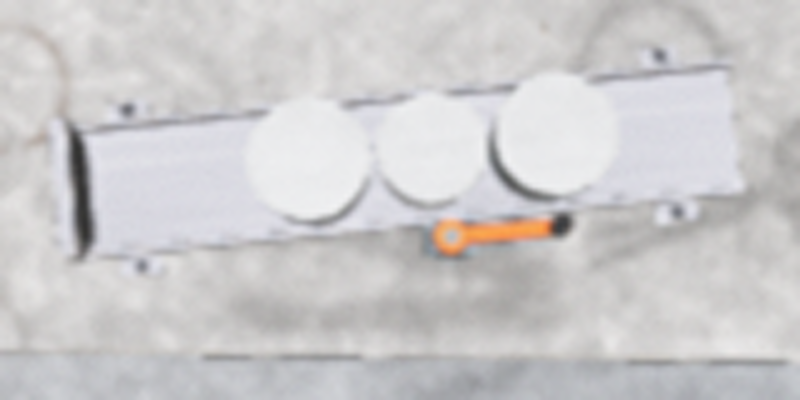

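The crop shows the three lids at crop px (308,159), (432,149) and (556,133). The gate pivot is at (451,237), the pin at (562,223), the far wall top from (85,131) to (730,67), and the near wall from (85,259) to (742,193).

```bash
cat >> h.py <<'E'
def crop(p): return (p[0]/5+240-.4, p[1]/5+165-.4)
E
python3 - <<'E'
from h import *
s=pickle.load(open("pics/top0.pkl","rb"))
P=lambda p,z: onz(s,crop(p),z)
A,B=P((85,131),.025),P((730,67),.025); C,D=P((85,259),.025),P((742,193),.025)
for a,b in((A,B),(C,D)): print("wall dir",np.degrees(np.arctan2(-(a-b)[0],(a-b)[1])),np.linalg.norm(a-b),a.round(3),b.round(3))
ey=((A-B)+(C-D))[:2]; ey/=np.linalg.norm(ey); ex=np.array([ey[1],-ey[0]])
f=(P((70,128),.06)+P((80,255),.06))[:2]/2
cl=((A+C)/2)[:2]; print("ey",ey,"ex",ex,"wall sep",(A-C)[:2]@ex)
e=(B+D)[:2]/2; o1=e+ey*.2
pv=P((451,237),.042)[:2]; o2=pv+.049*ex+.023*ey
o3=f-.185*ey
print("origin from end/pivot/stop",o1,o2,o3)
o=np.array([0.,0]);o=(o1+o2)/2 
L=lambda p:np.array([(p-o)@ex,(p-o)@ey]).round(4)
for n,p,z in(("t",(308,159),.08),("w",(432,149),.07),("t",(556,133),.08),("pivot",(451,237),.042),("pin",(562,223),.072),("stop",(75,190),.06)):
    q=P(p,z)[:2];print(n,q.round(4),L(q))
E
```

```text
wall dir 6.345159382840754 0.3802389549996825 [0.532 0.317 0.025] [ 0.574 -0.061  0.025]
wall dir 6.380996688353776 0.3851035913455792 [0.457 0.315 0.025] [ 0.5   -0.068  0.025]
ey [-0.11083049  0.99383932] ex [0.99383932 0.11083049] wall sep 0.07463471486506824
origin from end/pivot/stop [0.51464014 0.13406853] [0.51752779 0.13064841] [0.51449673 0.13167746]
t [0.512  0.1834] [0.0016 0.0512]
w [0.5193 0.1145] [ 0.0012 -0.0181]
t [0.5281 0.046 ] [ 0.0023 -0.0872]
pivot [0.4714 0.1024] [-0.0478 -0.0249]
pin [0.4785 0.0417] [-0.0474 -0.0859]
stop [0.4947 0.3155] [-0.0009  0.1844]
```

Lane origin is about (0.5155, 0.132) with yaw 6.36°; the tins sit at lane y 0.051, -0.018 and -0.087. Next I go above the lane behind the last tin with the fingers closed.

move_arm(plan="0.021 0.032 0 0 0 0.087;0.021 0.032 0 0 0 0.087;0.021 0.032 0 0 0 0.087;0.021 0.032 0 0 0 0.087;0.021 0.032 0 0 0 0.087;0.021 0.032 0 0 0 0.087;0.021 0.032 0 0 0 0.087", claw=0)

```text
clock: 0.68
tcp_pos: [0.3941, -0.2659, 0.2234]
orientation: [-2.696, -1.612, 0.0]
contact_force: [1.1, -0.1, -0.5]
finger_gap: 0.548
grip_force: 0.0
```

move_arm(plan="0.021 0.032 0 0 0 0.087;0.021 0.032 0 0 0 0.087;0.021 0.032 0 0 0 0.087;0.021 0.032 0 0 0 0.087;0.021 0.032 0 0 0 0.087;0.021 0.032 0 0 0 0.087;0.021 0.032 0 0 0 0.087;0 0 0 0.104 0.012 0;0 0 0 0.104 0.012 0;0 0 0 0 0 0")

```text
clock: 1.52
tcp_pos: [0.5407, -0.0439, 0.2228]
orientation: [-1.981, -2.217, -0.212]
contact_force: [0.1, -0.4, -0.3]
finger_gap: 0.01
grip_force: 0.0
```

```bash
cat >> h.py <<'E'
from scipy.spatial.transform import Rotation
O=np.array([.5155,.132]); EY=np.array([-.1108,.9938]); EX=np.array([.9938,.1108])
def lane(p): p=np.array(p)[:2]-O; return np.array([p@EX,p@EY]).round(4)
def stat():
    st=arm.get_state(); R=Rotation.from_rotvec(st["orientation"]).as_matrix()
    print("t",round(st["clock"],2),"tcp",np.round(st["tcp_pos"],4),"lane",lane(st["tcp_pos"]),"F",np.round(st["contact_force"],1),"gap",st["finger_gap"])
    print("x-yaw",np.degrees(np.arctan2(R[1,0],R[0,0])).round(1),"z lane",lane(R[:2,2]+O),"q",np.round(st["joint_positions"],2)); return st,R
E
python3 -c "
from h import *
st,R=stat(); s=take('wrist','w1'); take('top','t1')"
```

```text
t 1.52 tcp [ 0.5407 -0.0439  0.2228] lane [ 0.0056 -0.1776] F [ 0.1 -0.4 -0.3] gap 0.00992030504374278
x-yaw 96.4 z lane [-0.0016  0.2131] q [-0.27  0.37  1.64  0.21  1.22 -0.46]
```

View pics/w1.png

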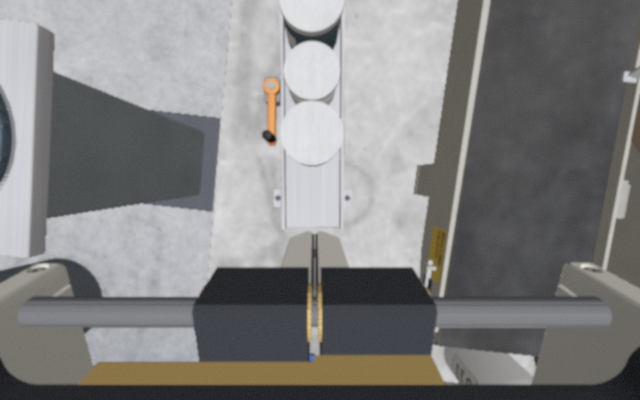

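The wrist view shows the lane end at (282–342, 228), the last tin's lid at (312,133), the pivot at (271,86), the pin at (268,136), and the closed fingertips lined up with the lane. A quick position check with this view comes next.

```bash
python3 - <<'E'
from h import *
st=arm.get_state(); s=pickle.load(open("pics/w1.pkl","rb"))
T=np.eye(4);T[:3,:3]=Rotation.from_rotvec(st["orientation"]).as_matrix();T[:3,3]=st["tcp_pos"]
M=T@np.array(s["tool_from_camera"])
def W(uv,z):
    d=M[:3,:3]@np.linalg.inv(s["camera_matrix"])@np.array([uv[0],uv[1],1.]);c=M[:3,3];return c+d*(z-c[2])/d[2]
for n,uv,z in(("endL",(282,228),.025),("endR",(342,228),.025),("last",(312,133),.085),("mid",(311,70),.073),("pivot",(271,86),.042),("pin",(267,136),.072)):
    print(n,W(uv,z).round(4),lane(W(uv,z)))
E
```

```text
endL [ 0.5015 -0.0738  0.025 ] [-0.0367 -0.203 ]
endR [ 0.5785 -0.0653  0.025 ] [ 0.0407 -0.2031]
last [0.5283 0.0423 0.085 ] [ 0.0028 -0.0905]
mid [0.5197 0.1101 0.073 ] [ 0.0017 -0.0222]
pivot [0.4731 0.0973 0.042 ] [-0.046  -0.0298]
pin [0.4792 0.0355 0.072 ] [-0.0467 -0.0919]
```

move_arm(plan="-0.004 0 -0.034 0 0 0;0 0 -0.034 0 0 0;0 0 -0.034 0 0 0;0 0 -0.034 0 0 0;0 0 -0.032 0 0 0;0 0 0 0 0 0;-0.001 0.01 0 0 0 0;-0.001 0.01 0 0 0 0;-0.001 0.01 0 0 0 0;0 0 0 0 0 0")

```text
clock: 2.45
tcp_pos: [0.534, -0.0117, 0.0574]
orientation: [-1.984, -2.224, -0.21]
contact_force: [0.0, 0.8, 0.1]
finger_gap: 0.007
grip_force: 0.0
```

```bash
sed -i 's/^O=.*; EY/O=np.array([.5175,.129]); EY/' h.py; python3 -c "
from h import *
stat()"
```

```text
t 2.45 tcp [ 0.534  -0.0117  0.0574] lane [ 0.0008 -0.1416] F [0.  0.8 0.1] gap 0.006934187081561896
x-yaw 96.5 z lane [0.0011 0.2071] q [-0.21  0.58  1.79  0.26  0.85 -0.51]
```

move_arm(plan="-0.0005 0.005 0 0 0 0;-0.0005 0.005 0 0 0 0;-0.0005 0.005 0 0 0 0;-0.0006 0.005 0 0 0 0;-0.0006 0.005 0 0 0 0;-0.0006 0.005 0 0 0 0;-0.0006 0.005 0 0 0 0;-0.0006 0.005 0 0 0 0;-0.0006 0.005 0 0 0 0;-0.0006 0.005 0 0 0 0")

```text
clock: 3.28
tcp_pos: [0.5278, 0.0368, 0.0555]
orientation: [-1.985, -2.22, -0.208]
contact_force: [-0.0, -1.8, 0.7]
finger_gap: 0.006
grip_force: 1.1
```

move_arm(plan="-0.0006 0.005 0 0 0 0;-0.0006 0.005 0 0 0 0;-0.0006 0.005 0 0 0 0;-0.0006 0.005 0 0 0 0;-0.0006 0.005 0 0 0 0;-0.0005 0.004 0 0 0 0;-0.0005 0.004 0 0 0 0;-0.0004 0.004 0 0 0 0;-0.0004 0.003 0 0 0 0;0 0 0 0 0 0")

```text
clock: 4.12
tcp_pos: [0.5229, 0.077, 0.0555]
orientation: [-1.984, -2.22, -0.208]
contact_force: [-0.9, -0.5, 0.7]
finger_gap: 0.009
grip_force: 0.0
```

```bash
python3 - <<'E'
from h import *
stat(); a=take('top','t2')["image"][150:250,235:405]; b=take('scene','s2')["image"][140:300,240:440]
cv2.imwrite("pics/c2.png",np.vstack([cv2.resize(a,(600,353),interpolation=2),cv2.resize(b,(600,240),interpolation=2)])[:,:,::-1])
E
```

```text
t 4.12 tcp [0.5229 0.077  0.0555] lane [-0.0004 -0.0523] F [-0.9 -0.5  0.7] gap 0.008843581005342256
x-yaw 96.4 z lane [-0.0011  0.2081] q [-0.05  0.56  1.83  0.29  0.8  -0.37]
```

View pics/c2.png

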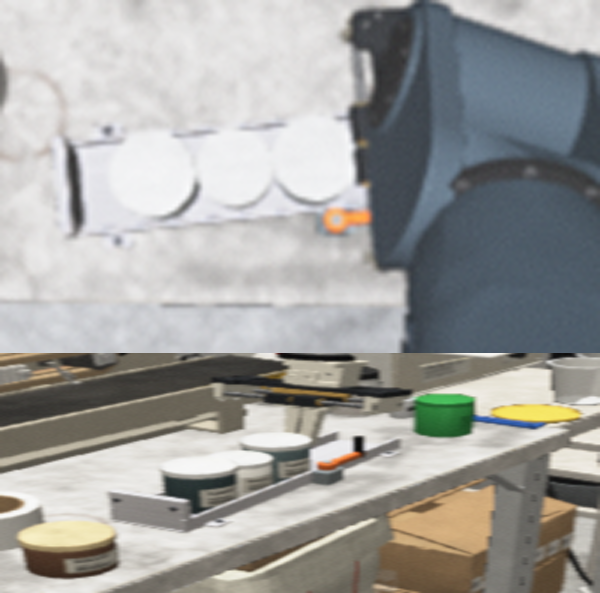

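The row is moving upright as one train. The front lid (crop left edge 108, stop at 70) is about 30 mm short, so I push on gently.

move_arm(plan="-0.0003 0.003 0 0 0 0;-0.0003 0.003 0 0 0 0;-0.0003 0.003 0 0 0 0;-0.0003 0.003 0 0 0 0;-0.0003 0.003 0 0 0 0;-0.0003 0.003 0 0 0 0;-0.0003 0.003 0 0 0 0;-0.0003 0.003 0 0 0 0;-0.0002 0.002 0 0 0 0;0 0 0 0 0 0")

```text
clock: 5.05
tcp_pos: [0.5203, 0.1029, 0.0555]
orientation: [-1.984, -2.22, -0.208]
contact_force: [-0.1, -0.5, 0.3]
finger_gap: 0.004
grip_force: 0.2
```

move_arm(plan="-0.0001 0.001 0 0 0 0;-0.0001 0.001 0 0 0 0;-0.0001 0.001 0 0 0 0;0 0 0 0 0 0")

```text
clock: 5.38
tcp_pos: [0.5201, 0.1055, 0.0555]
orientation: [-1.985, -2.22, -0.208]
contact_force: [1.3, -1.9, -0.4]
finger_gap: 0.006
grip_force: 0.8
```

move_arm(plan="-0.0001 0.001 0 0 0 0;-0.0001 0.001 0 0 0 0;0 0 0 0 0 0")

```text
clock: 5.63
tcp_pos: [0.5199, 0.1075, 0.0555]
orientation: [-1.984, -2.22, -0.208]
contact_force: [0.8, -2.0, -0.4]
finger_gap: 0.006
grip_force: 0.9
```

move_arm(plan="-0.0001 0.001 0 0 0 0;-0.0001 0.001 0 0 0 0;0 0 0 0 0 0")

```text
clock: 5.88
tcp_pos: [0.5197, 0.1095, 0.0555]
orientation: [-1.984, -2.22, -0.208]
contact_force: [-0.0, -1.6, 0.4]
finger_gap: 0.004
grip_force: 0.8
```

move_arm(plan="-0.0001 0.001 0 0 0 0;-0.0001 0.001 0 0 0 0;0 0 0 0 0 0")

```text
clock: 6.13
tcp_pos: [0.5196, 0.1112, 0.0555]
orientation: [-1.985, -2.221, -0.208]
contact_force: [-0.3, -4.8, 0.1]
finger_gap: 0.006
grip_force: 2.5
```

```bash
python3 - <<'E'
from h import *
stat(); a=take('top','t3')["image"][165:225,235:365]; b=take('scene','s3')["image"][170:280,260:400]
cv2.imwrite("pics/c3.png",np.vstack([cv2.resize(a,(600,277),interpolation=2),cv2.resize(b,(400,314),interpolation=2).copy() if 0 else cv2.resize(b,(600,300),interpolation=2)])[:,:,::-1])
E
```

```text
t 6.13 tcp [0.5196 0.1112 0.0555] lane [ 0.0002 -0.0179] F [-0.3 -4.8  0.1] gap 0.005748945685846452
x-yaw 96.4 z lane [-0.0006  0.2073] q [ 0.02  0.56  1.83  0.29  0.79 -0.31]
```

View pics/c3.png

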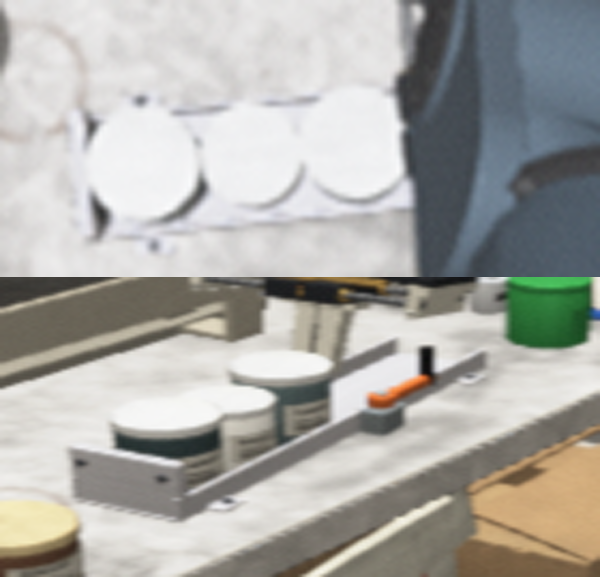

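The force is rising (4.8 N), and the front lid in the picture reaches the dark stop face at crop u≈90. One more millimetre should confirm it.

move_arm(plan="-0.0001 0.001 0 0 0 0;0 0 0 0 0 0;0 0 0 0 0 0;0 0 0 0 0 0")

```text
clock: 6.57
tcp_pos: [0.5197, 0.1118, 0.0555]
orientation: [-1.985, -2.221, -0.208]
contact_force: [1.0, -7.3, -0.7]
finger_gap: 0.004
grip_force: 3.8
```

The row is home at 7 N. I back off, lift, straighten, and turn -90° towards the outside of the pin.

move_arm(plan="0.0003 -0.003 0 0 0 0;0.0006 -0.006 0 0 0 0;0.0017 -0.015 0 0 0 0;0.002 -0.018 0 0 0 0;0.002 -0.018 0 0 0 0;0 0 0.03 0 0 0;0 0 0.035 -0.104 -0.012 0;0 0 0.035 -0.104 -0.012 0;0 0 0 0 0 -0.12;0 0 0 0 0 -0.12")

```text
clock: 7.4
tcp_pos: [0.5268, 0.0532, 0.1578]
orientation: [2.36, 2.069, 0.004]
contact_force: [0.1, 0.3, -0.0]
finger_gap: 0.006
grip_force: 0.0
```

move_arm(plan="-0.008 -0.001 0 0 0 -0.121;-0.008 -0.001 0 0 0 -0.121;-0.008 -0.001 0 0 0 -0.121;-0.008 -0.001 0 0 0 -0.121;-0.008 -0.001 0 0 0 -0.121;-0.008 -0.001 0 0 0 -0.121;-0.008 -0.001 0 0 0 -0.121;-0.008 -0.001 0 0 0 -0.121;-0.009 -0.003 0 0 0 -0.121;-0.009 -0.003 0 0 0 -0.121")

```text
clock: 8.23
tcp_pos: [0.4435, 0.0383, 0.1555]
orientation: [-3.121, -0.355, 0.001]
contact_force: [0.0, 0.6, 0.3]
finger_gap: 0.004
grip_force: 0.0
```

move_arm(plan="0 0 0 0 0 -0.121;0 0 0 0 0 0")

```text
clock: 8.4
tcp_pos: [0.4436, 0.0383, 0.1556]
orientation: [-3.137, -0.166, 0.001]
contact_force: [-0.4, -0.3, 1.0]
finger_gap: 0.006
grip_force: 0.0
```

```bash
python3 - <<'E'
from h import *
st,_=stat(); s=take('wrist','w4')
T=np.eye(4);T[:3,:3]=Rotation.from_rotvec(st["orientation"]).as_matrix();T[:3,3]=st["tcp_pos"]
M=T@np.array(s["tool_from_camera"])
def W(uv,z):
    d=M[:3,:3]@np.linalg.inv(s["camera_matrix"])@np.array([uv[0],uv[1],1.]);c=M[:3,3];return c+d*(z-c[2])/d[2]
h=cv2.cvtColor(s["image"],cv2.COLOR_RGB2HSV)
m=cv2.inRange(h,(5,140,120),(20,255,255)); n,_,S,C=cv2.connectedComponentsWithStats(m)
for i in range(1,n):
    if S[i,4]>60: print(S[i],C[i].round(0),lane(W(C[i],.04)))
i=np.argmax(S[1:,4])+1; print("far/near pts")
E
```

```text
t 8.4 tcp [0.4436 0.0383 0.1556] lane [-0.0834 -0.082 ] F [-0.4 -0.3  1. ] gap 0.006176096494729555
x-yaw 6.1 z lane [-0.0003  0.0005] q [-0.02  0.26  1.98  0.    0.91  1.45]
[244 151  69  19 609] [278. 160.] [-0.0473 -0.0482]
far/near pts
```

View pics/w4.png

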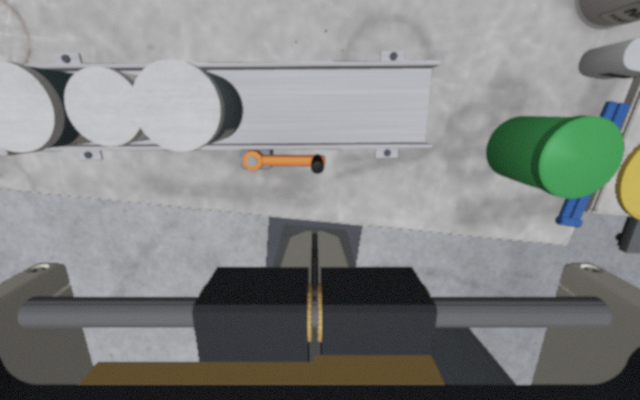

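The pin (319,163) is straight ahead of the fingertips, with the pivot at (252,160) and the row closed up. Next I work out the arc shifts.

```bash
python3 - <<'E'
import numpy as np
from h import EX,EY,O
f=lambda t: O+(-.049+.062*np.sin(t)-.0135*np.cos(t))*EX+(-.023-.062*np.cos(t)-.0135*np.sin(t))*EY
p=f(0.); print(p.round(4))
for k in range(1,16):
    q=f(k*np.pi/30); print("%.4f %.4f"%tuple((q-p).round(4)),end="; "); p=q
print(p)
E
```

```text
[0.4648 0.0376]
0.0066 -0.0003; 0.0066 0.0004; 0.0066 0.0010; 0.0064 0.0017; 0.0062 0.0024; 0.0059 0.0030; 0.0056 0.0036; 0.0052 0.0042; 0.0047 0.0047; 0.0042 0.0052; 0.0036 0.0056; 0.0030 0.0059; 0.0024 0.0062; 0.0017 0.0064; 0.0010 0.0066; [0.5344636 0.0941667]
```

move_arm(plan="0 0 -0.03 0 0 0;0 0 -0.03 0 0 0;0 0 -0.02 0 0 0;0 0 0 0 0 0")

```text
clock: 8.78
tcp_pos: [0.4422, 0.0384, 0.0725]
orientation: [-3.136, -0.182, 0.009]
contact_force: [-1.1, -0.2, -0.3]
finger_gap: 0.003
grip_force: 0.0
```

move_arm(plan="0.008 0 0.001 0 0 0;0.008 0 0 0 0 0;0.006 -0.001 0 0 0 0;0.0066 -0.0003 0 0 0 0.105;0.0066 0.0004 0 0 0 0.105;0.0066 0.001 0 0 0 0.105;0.0064 0.0017 0 0 0 0.105;0.0062 0.0024 0 0 0 0.105;0.0059 0.003 0 0 0 0.105;0 0 0 0 0 0")

```text
clock: 9.62
tcp_pos: [0.5065, 0.0458, 0.0778]
orientation: [2.924, 1.147, 0.005]
contact_force: [-1.3, -0.0, -0.8]
finger_gap: 0.007
grip_force: 0.0
```

```bash
python3 - <<'E'
from h import *
stat(); b=take('scene','s5')["image"][170:280,260:420]
cv2.imwrite("pics/c5.png",cv2.resize(b,(640,440),interpolation=2)[:,:,::-1])
E
```

```text
t 9.62 tcp [0.5065 0.0458 0.0778] lane [-0.0202 -0.0815] F [-1.3 -0.  -0.8] gap 0.006830552639155729
x-yaw 42.8 z lane [ 0.0031 -0.0003] q [-0.    0.48  1.88  0.    0.78  0.82]
```

View pics/c5.png

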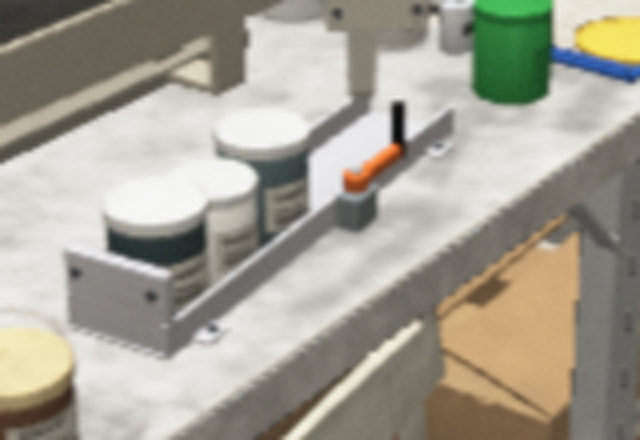

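The gate arm hasn't moved in the picture: the pin is at crop (398,103–150), and the fingers are at (362,97). I'll project to see why.

```bash
python3 - <<'E'
from h import *
s=pickle.load(open("pics/s5.pkl","rb"))
def pr(p): return (cv2.projectPoints(np.array([p],float),np.array(s["rvec"],float),np.array(s["tvec"],float),s["camera_matrix"],None)[0].ravel()-[260,170])*4
w=lambda x,y,z:(*(O+x*EX+y*EY),z)
print("tip",pr(w(-.02,-.0815,.053)),"pin top",pr(w(-.049,-.085,.072)),"pin base",pr(w(-.049,-.085,.04)),"pivot",pr(w(-.049,-.023,.04)))
for x in(-.06,-.05,-.04,-.03,-.01,.0,.013):
  print(x,[pr(w(x,y,.072)).round(0).tolist() for y in(-.085,-.075,-.065,-.055,-.04)])
# triangulate pin top: scene crop (398,103), top crop earlier (562,223)
t=pickle.load(open("pics/top0.pkl","rb"))
for z in(.05,.072,.09): 
  print(z,"scene ray",lane(onz(s,(398/4+260,103/4+170),z)),"top ray",lane(onz(t,crop((562,223)),z)))
print("wrist tip ray",lane(onz(s,(362/4+260,97/4+170),.053)))
E
```

```text
tip [360.32041787 118.46579517] pin top [397.01346496 101.0559657 ] pin base [396.6562238  140.54531812] pivot [355.39054526 172.05251041]
-0.06 [[410.0, 104.0], [404.0, 109.0], [397.0, 114.0], [391.0, 118.0], [381.0, 126.0]]
-0.05 [[398.0, 101.0], [392.0, 106.0], [385.0, 111.0], [378.0, 116.0], [368.0, 123.0]]
-0.04 [[386.0, 99.0], [380.0, 103.0], [373.0, 108.0], [366.0, 113.0], [356.0, 120.0]]
-0.03 [[374.0, 96.0], [368.0, 101.0], [361.0, 105.0], [354.0, 110.0], [344.0, 118.0]]
-0.01 [[351.0, 91.0], [344.0, 96.0], [337.0, 100.0], [331.0, 105.0], [320.0, 112.0]]
0.0 [[339.0, 88.0], [333.0, 93.0], [326.0, 98.0], [319.0, 102.0], [308.0, 109.0]]
0.013 [[324.0, 85.0], [318.0, 90.0], [311.0, 94.0], [304.0, 99.0], [293.0, 106.0]]
0.05 scene ray [-0.0275 -0.1269] top ray [-0.0475 -0.0847]
0.072 scene ray [-0.0513 -0.0822] top ray [-0.0484 -0.0824]
0.09 scene ray [-0.0709 -0.0456] top ray [-0.0492 -0.0805]
wrist tip ray [-0.0012 -0.1175]
```

```bash
python3 - <<'E'
from h import *
print(arm.tcp_to_tips); stat()
E
```

```text
0.025
t 9.67 tcp [0.5056 0.0456 0.0775] lane [-0.021  -0.0815] F [-0.3  0.8  0.5] gap 0.00470603451630974
x-yaw 42.5 z lane [ 0.0021 -0.0002] q [-0.    0.48  1.88  0.    0.78  0.83]
```

```bash
python3 - <<'E'
from h import *
s=pickle.load(open("pics/w4.pkl","rb"))
Ci=np.linalg.inv(np.array(s["tool_from_camera"]))
for x in(.0075,0,-.0075):
  for y in (0,.0175):
    for z in(0,.006,.025):
      c=Ci@[x,y,z,1]; p=s["camera_matrix"]@c[:3]; print(x,y,z,(p[:2]/p[2]).round(0),c[2].round(3))
a=take('wrist','w6')["image"]
cv2.imwrite("pics/c6.png",cv2.resize(a[60:280,140:480],(680,440),interpolation=2)[:,:,::-1])
E
```

```text
0.0075 0 0 [314. 238.] 0.174
0.0075 0 0.006 [314. 234.] 0.179
0.0075 0 0.025 [314. 223.] 0.198
0.0075 0.0175 0 [343. 238.] 0.174
0.0075 0.0175 0.006 [342. 234.] 0.179
0.0075 0.0175 0.025 [340. 223.] 0.198
0 0 0 [314. 249.] 0.176
0 0 0.006 [314. 245.] 0.182
0 0 0.025 [314. 233.] 0.2
0 0.0175 0 [343. 249.] 0.176
0 0.0175 0.006 [342. 245.] 0.182
0 0.0175 0.025 [339. 233.] 0.2
-0.0075 0 0 [314. 261.] 0.178
-0.0075 0 0.006 [314. 256.] 0.184
-0.0075 0 0.025 [314. 243.] 0.202
-0.0075 0.0175 0 [343. 260.] 0.178
-0.0075 0.0175 0.006 [342. 256.] 0.184
-0.0075 0.0175 0.025 [339. 243.] 0.202
```

View pics/c6.png

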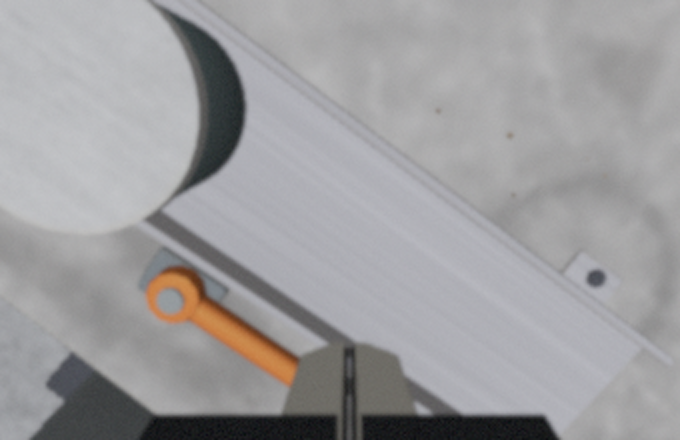

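The gate in c6 has its pivot at crop (172,298), and the arm runs to the fingers at (290,375). I'll measure the arm angle and the tip height numerically from these views.

```bash
python3 - <<'E'
from h import *
st,_=stat(); s=pickle.load(open("pics/w6.pkl","rb"))
T=np.eye(4);T[:3,:3]=Rotation.from_rotvec(st["orientation"]).as_matrix();T[:3,3]=st["tcp_pos"]
M=T@np.array(s["tool_from_camera"])
def W(uv,z):
    d=M[:3,:3]@np.linalg.inv(s["camera_matrix"])@np.array([uv[0],uv[1],1.]);c=M[:3,3];return c+d*(z-c[2])/d[2]
a,b=lane(W((226,209),.042)),lane(W((282.5,246),.04)); print("pivot",a,"arm pt",b,"theta",np.arctan2((b-a)[0],-(b-a)[1]))
for f in("scene0","s2","s3","s5"):
    q=pickle.load(open(f"pics/{f}.pkl","rb")); h=cv2.cvtColor(q["image"],cv2.COLOR_RGB2HSV)[170:235,330:380]
    g=q["image"][170:235,330:380].max(2); m=(g<45).astype(np.uint8); n,_,S,C=cv2.connectedComponentsWithStats(m)
    o=cv2.inRange(h,(4,150,120),(18,255,255)); ys,xs=np.nonzero(o)
    print(f,"orange",xs.min()+330,xs.max()+330,ys.min()+170,ys.max()+170,"dark",[(S[i,:4]+[330,170,0,0]).tolist() for i in range(1,n) if S[i,4]>8])
# ray-to-vertical-axis: tip height seen in s5 at the TCP axis
q=pickle.load(open("pics/s5.pkl","rb")); c,d=ray(q,(362/4+260,97/4+170)); p=np.array([.5065,.0458]); k=((p-c[:2])@d[:2])/(d[:2]@d[:2]); print("tip pt on ray",(c+k*d).round(4))
E
```

```text
t 9.72 tcp [0.505  0.0455 0.0773] lane [-0.0217 -0.0816] F [-0.3  0.4 -0.3] gap 0.006936560245282913
x-yaw 42.3 z lane [ 0.0013 -0.0001] q [-0.    0.48  1.88  0.    0.78  0.83]
pivot [-0.0471 -0.0233] arm pt [-0.0484 -0.0721] theta -0.026633045365813082
scene0 orange 345 359 206 217 dark [[359, 196, 2, 10]]
s2 orange 346 359 206 217 dark [[330, 170, 16, 6], [359, 196, 2, 10]]
s3 orange 346 359 206 217 dark [[350, 170, 21, 4], [330, 172, 9, 8], [340, 173, 8, 3], [359, 196, 2, 10]]
s5 orange 346 359 206 217 dark [[359, 196, 2, 10]]
tip pt on ray [0.5056 0.0451 0.0705]
```

```bash
python3 - <<'E'
from h import *
a=pickle.load(open("pics/scene0.pkl","rb"))["image"].astype(int); b=pickle.load(open("pics/s5.pkl","rb"))["image"].astype(int)
d=np.abs(a-b).max(2)
for v in range(186,206): print(v,"".join("#" if x>40 else "+" if x>15 else "." for x in d[v,335:375]), b[v,350].tolist(), a[v,350].tolist())
E
```

```text
186 ...+.++....+#######+.................... [132, 127, 114] [237, 237, 234]
187 .......++.+#########.................... [131, 127, 113] [240, 240, 238]
188 ..........+########+.................... [131, 126, 113] [239, 239, 238]
189 ..........+########+.++................. [132, 127, 114] [238, 238, 237]
190 ..........++#######++#.................. [134, 130, 117] [237, 237, 236]
191 +.........++#######+##.................. [132, 126, 113] [232, 233, 231]
192 ##+........+######.###.................. [126, 121, 108] [210, 208, 205]
193 #####++++++++####++##+.................. [108, 103, 92] [155, 152, 146]
194 #############.++++###+.................. [105, 102, 94] [130, 127, 120]
195 #############.+.+####+.................. [111, 108, 104] [110, 111, 106]
196 #############+++#####+.................. [112, 109, 106] [75, 82, 79]
197 ....#################+.................. [111, 108, 104] [61, 69, 68]
198 .++++++###############+................. [127, 123, 121] [55, 65, 66]
199 .++++++#.#############+................. [196, 194, 197] [56, 66, 64]
200 ..+++####+############+................. [228, 227, 229] [56, 65, 64]
201 ...+#####+############+................. [232, 232, 234] [61, 68, 66]
202 ..######+#############+................. [234, 233, 235] [106, 106, 97]
203 .+#####++#############+................. [234, 233, 235] [122, 119, 108]
204 +#####++##############+................. [234, 233, 235] [106, 101, 92]
205 +###+.+###############+................. [233, 233, 235] [90, 86, 78]
```

The visible tip ends at z≈0.07 with the TCP at 0.078, so closed fingertips are only about 8 mm ahead of the TCP and skimmed over the pin. The tin contact offset agrees with that. I lift, go back outside the pin, and repeat lower.

move_arm(plan="0 0 0.03 0 0 0;0 0 0.03 0 0 0;-0.01 -0.002 0 0 0 -0.105;-0.01 -0.002 0 0 0 -0.105;-0.011 -0.002 0 0 0 -0.105;-0.011 -0.002 0 0 0 -0.105;-0.011 -0.001 0 0 0 -0.105;-0.01 -0.001 0 0 0 -0.105;0 0 0 0 0 0;0 0 0 0 0 0")

```text
clock: 10.55
tcp_pos: [0.4415, 0.0354, 0.137]
orientation: [3.137, 0.177, 0.001]
contact_force: [0.2, -0.3, -0.0]
finger_gap: 0.01
grip_force: 0.0
```

move_arm(plan="0 0 -0.03 0 0 0;0 0 -0.03 0 0 0;0 0 -0.022 0 0 0;0 0 0 0 0 0;0 0 0 0 0 0")

```text
clock: 10.97
tcp_pos: [0.4415, 0.0356, 0.0544]
orientation: [-3.136, -0.178, 0.003]
contact_force: [0.9, -0.1, 0.4]
finger_gap: 0.002
grip_force: 0.0
```

```bash
python3 -c "
from h import *
stat()"
```

```text
t 10.97 tcp [0.4415 0.0356 0.0544] lane [-0.0859 -0.0844] F [ 0.9 -0.1  0.4] gap 0.0017072255809267081
x-yaw 6.5 z lane [-0.0016  0.0002] q [-0.02  0.44  2.05 -0.    0.65  1.43]
```

move_arm(plan="0.008 0 0 0 0 0;0.008 0.001 0 0 0 0;0.007 0.001 0 0 0 0;0.0066 -0.0003 0 0 0 0.105;0.0066 0.0004 0 0 0 0.105;0 0 0 0 0 0;0 0 0 0 0 0")

```text
clock: 11.55
tcp_pos: [0.4783, 0.0377, 0.0551]
orientation: [3.102, 0.499, 0.002]
contact_force: [-0.1, -0.1, 0.1]
finger_gap: 0.004
grip_force: 0.0
```

```bash
cat >> h.py <<'E'
def gate(f):
    q=take("scene",f); h=cv2.cvtColor(q["image"],cv2.COLOR_RGB2HSV)[170:235,320:380]
    ys,xs=np.nonzero(cv2.inRange(h,(4,150,120),(18,255,255))); print("orange",xs.min()+320,xs.max()+320,ys.min()+170,ys.max()+170,len(xs))
E
python3 -c "
from h import *
stat(); gate('s7')"
```

```text
t 11.55 tcp [0.4783 0.0377 0.0551] lane [-0.049  -0.0863] F [-0.1 -0.1  0.1] gap 0.0038886090280259677
x-yaw 18.3 z lane [ 0.0013 -0.0001] q [-0.02  0.49  1.96  0.    0.7   1.23]
orange 346 354 205 217 44
```

The gate is now moving, so I continue the arc.

move_arm(plan="0.0066 0.001 0 0 0 0.105;0.0064 0.0017 0 0 0 0.105;0.0062 0.0024 0 0 0 0.105;0.0059 0.003 0 0 0 0.105;0.0056 0.0036 0 0 0 0.105;0.0052 0.0042 0 0 0 0.105;0.0047 0.0047 0 0 0 0.105;0 0 0 0 0 0")

```text
clock: 12.27
tcp_pos: [0.5187, 0.0587, 0.0548]
orientation: [2.711, 1.587, 0.001]
contact_force: [0.7, 0.4, -0.2]
finger_gap: 0.007
grip_force: 0.0
```

```bash
python3 -c "
from h import *
stat(); gate('s8')"
```

```text
t 12.27 tcp [0.5187 0.0587 0.0548] lane [-0.0066 -0.07  ] F [ 0.7  0.4 -0.2] gap 0.007129672414871364
x-yaw 60.7 z lane [ 0.0008 -0.0001] q [ 0.02  0.54  1.85 -0.    0.75  0.54]
orange 339 351 206 217 52
```

move_arm(plan="0.0042 0.0052 0 0 0 0.105;0.0036 0.0056 0 0 0 0.105;0.003 0.0059 0 0 0 0.105;0.0024 0.0062 0 0 0 0.105;0.0017 0.0064 0 0 0 0.105;0.0007 0.005 0 0 0 0.105;0 0 0 0 0 0;0 0 0 0 0 0")

```text
clock: 12.98
tcp_pos: [0.5334, 0.0924, 0.0546]
orientation: [-2.096, -2.34, 0.0]
contact_force: [0.1, 0.5, 0.0]
finger_gap: 0.003
grip_force: 0.0
```

move_arm(plan="-0.0001 0.001 0 0 0 0;-0.0001 0.001 0 0 0 0;-0.0001 0.001 0 0 0 0;0 0 0 0 0 0")

```text
clock: 13.32
tcp_pos: [0.5334, 0.0937, 0.0546]
orientation: [2.092, 2.342, -0.003]
contact_force: [0.7, -14.1, 0.5]
finger_gap: 0.004
grip_force: 7.2
```

```bash
python3 -c "
from h import *
stat(); gate('s9')"
```

```text
t 13.32 tcp [0.5334 0.0937 0.0546] lane [ 0.0118 -0.0368] F [  0.7 -14.1   0.5] gap 0.0036327257442443825
x-yaw 96.5 z lane [-0.0006 -0.0025] q [ 0.09  0.57  1.8  -0.    0.77 -0.02]
orange 337 351 211 217 51
```

14 N against the limit means the gate is fully shut. I back off, lift, and look.

move_arm(plan="0.0003 -0.003 0 0 0 0;0.001 -0.01 0 0 0 0;0.002 -0.02 0 0 0 0;0.002 -0.02 0 0 0 0;0 0 0.035 0 0 0;0 0 0.035 0 0 0;0 -0.02 0.035 0 0 0;0 -0.035 0 0 0 0;0 -0.035 0 0 0 0;0 0 0 0 0 0")

```text
clock: 14.2
tcp_pos: [0.5388, -0.0522, 0.1603]
orientation: [2.094, 2.34, 0.0]
contact_force: [0.1, 0.5, 0.0]
finger_gap: 0.008
grip_force: 0.0
```

```bash
python3 - <<'E'
from h import *
stat(); gate('s10'); b=pickle.load(open('pics/s10.pkl','rb'))["image"][170:280,260:420]; a=take('top','t10')["image"][165:225,235:395]
cv2.imwrite("pics/c10.png",np.vstack([cv2.resize(a,(640,240),interpolation=2),cv2.resize(b,(512,352),interpolation=2) if 0 else cv2.resize(b,(640,352),interpolation=2)])[:,:,::-1])
E
```

```text
t 14.2 tcp [ 0.5388 -0.0522  0.1603] lane [ 0.0011 -0.1825] F [0.1 0.5 0. ] gap 0.008095971910406837
x-yaw 96.3 z lane [ 0.0015 -0.0012] q [-0.18  0.41  1.74 -0.    0.99 -0.29]
orange 337 351 211 217 51
```

View pics/c10.png

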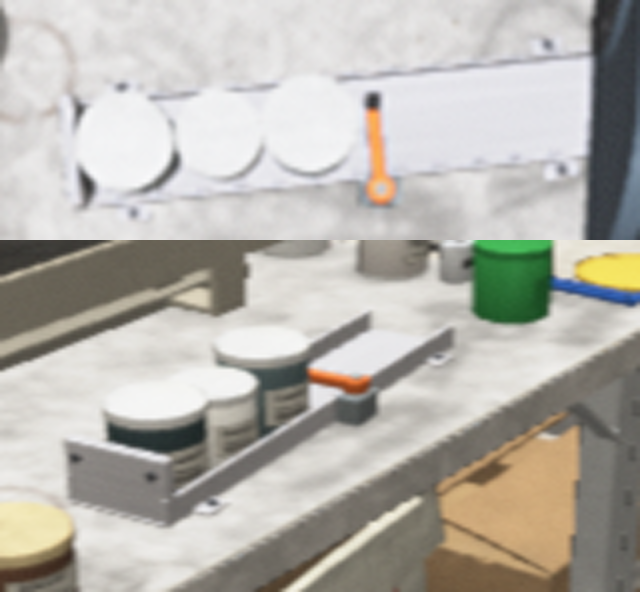

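The picture shows the row closed against the stop (front lid at crop x 75–175) and the gate square across the lane, from pivot (381,188) to pin (372,100). The tins are upright and the tool is clear, so I'm handing it in.

```bash
python3 -c "
from workcell import arm
print(arm.sign_off())"
```

```text
the job is handed in; nothing more can be done
None
```

The row is closed up against the end stop with the gate shut behind it, and the job is handed in with no verdict shown; my first try at the gate skimmed over the pin's top, which may have tripped the pin "between the fingers" rule.

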